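# Check the strip gap with a taper gauge

### The arm

A 6-joint arm with a two-finger parallel gripper is mounted at the origin on the work surface; the furniture and walls round the work are solid. World frame = base frame: x ahead of the robot, y to its left, z up, the work surface at z = 0. Lengths are in mm, angles in rad, forces in N, time in s.
With the tool pointing down it reaches from about 275 to 750 mm from the base axis. Payload 10.2 kg.
Tool frame: the origin (TCP) lies between the finger pads; the fingertips stand 17 mm ahead of it and the grasp point (between the pads) lies 2 mm behind it; y points along the fingers, x is the direction in which the jaws open and shut, and the axes are right-handed (so a half turn about y gives the same grasp; the last joint's range is limited). The gripper opens to 85 mm and grips with 20 to 120 N. Pads are 22 mm wide; open, the fingers measure 114 mm over their backs; the gripper's body (76 mm by 85 mm) begins 54 mm behind the grasp point. The pads swing forward as they close: fully open they stand 13 mm farther back than shut.
Start: joints at [0.941, 0.313, 1.498, -0, 1.331, -0.223], TCP at [207.741, 482.157, 248.294] pointing down, gripper open.
Joint ranges: [-2.94, 2.94], [-0.97, 2.17], [0.19, 2.56], [-1.23, 4.37], [0.02, 3.11], [-2.88, 2.88]. Speed limits (rad/s): [2.39, 2.39, 3.01, 3.14, 3.14, 3.14].

### API

Orientations are given as a unit quaternion [w, x, y, z].
In Python, from rig import ctrl gives the robot as it stands.
- The arm moves only by the tool jog_arm, never from a script. Its argument "targets" is a list of rows, each an object with "offset": the shift along the tool's x, y, z in m, a list of three; "yaw": the turn about the tool's y in rad. In form: [{"offset": [dx, dy, dz], "yaw": yaw}, ...]. A call has 1 to 12 rows; each row is the pose to reach, as a shift and turn from the pose measured when the call began, along the tool's axes at that moment; what a row does not reach only later rows make up. A row lasts 1/12 s, in which the tool goes at most 41.7 mm and 7.16 degrees, less where a joint would pass 70% of its speed; a pose out of reach is approached as far as the arm can. A call with a gripper value outside its range is refused whole. "fingers" is the finger opening in m, from 0 to 0.0854, set as the call begins (left out, the last holds). The fingers move at their own pace and stop on an object; "grip_force" is the grip in N (left out, the last holds). Time passes only in rows, so rows that repeat a pose let the fingers close. It gives the time, the measured TCP pose, the force and the opening at its end, in the units of the state.
- ctrl.sense(): the state, without advancing time (a new reading comes with each control period).
- ctrl.capture(name): name is "scene" or "top" or "wrist"; returns a dict with "img" (384x512x3 uint8, red, green, blue), "intrinsics" (3x3 intrinsics, pixels), "T" (4x4, takes a point from camera to world coordinates); the wrist camera has in their place "mount" (4x4, takes a point from camera to tool coordinates, whose origin is the TCP and whose axes are the tool frame's). Camera axes: x right, y up, looking along -z (the intrinsics and any distortion apply to the point x, -y, -z); pixel columns grow to the right and rows downward; lengths in mm; the calibration is good to about 2 mm. A picture is of the moment at which its call begins: read the wrist's pose just before it. There is no depth.
- ctrl.finish_job(): hands the job in, once; it reports no verdict.
Trained networks look in the newest picture that a camera, given by its name, has taken for a name from the list of things; names that differ only in an ending like _2 or _b are one class to them, and where a whole thing is asked for, a point or a joint stands for the part that bears it (a point fixed in the world has none). Each returns a list of dicts, best first, with "score" (0 to 1); they miss things now and then, are a little off and sometimes report something else, mostly with a low value. They report only what shows in the picture. A call takes as long as a camera call. They do not tell look-alikes from the thing itself.
- ctrl.boxes_of(camera, target): "box" ([left, top, right, bottom] in pixels, round what is visible of it).
- ctrl.regions_of(camera, target): "region" (384x512 bool, what is visible of it) and "box" ([left, top, right, bottom] in pixels, round what is visible of it).
The state is a dict: "time_s": time; "joints": joint angles; "dq": joint speeds; "tau": joint torques, N m; "eef_pos": TCP position; "ee_rot": TCP orientation; "force": force on the tool from outside, world axes, zero at the start; "wrist_torque": the same for the moment, N m; "grip_width": opening from 0.0 (shut) to 1.0 (fully open).
Only numpy, scipy, OpenCV 4.12 (cv2) and the standard library are available. Lean on these libraries where they do the work, as an engineer would, in place of code of your own. Each camera call takes 0.05 s, during which the arm holds its last target.

### The job

Take the taper gauge out of its stand and slide it, point down and straight, into the middle of the gap between the two upright steel strips of the fixture until it drags snugly on both, its spring-backed strip giving by only about 1 to 3 mm. Do not jam it down so that the sprung strip is driven far back, and leave the loose tools alone. Finish while still holding the gauge by its handle at that depth, so that the gap can be read: do not let go.

Things in the scene. Friction and masses are not known exactly. Their poses are not given: they have to be found in the camera images.
- gauge_grip (a point): Middle of the upright handle of the steel taper gauge (loose, about 0.2 kg): a plain bar 26 mm along x, 18 mm along y, 46 mm high, its top 22 mm above this point. Under the handle sit a flat collar (36 x 32 x 4 mm) and the tapered blade. z points up, away from the blade. It starts upright, hanging by its collar in the stand's slot.
- gauge_tip (a point): Centre of the blade's thin lower end, 103 mm straight below gauge_grip, same axes. The blade is 75 mm long up to the collar and 24 mm wide along x; its thickness along y grows evenly from 4 mm at this end to 19 mm at the collar (1 mm per 5 mm of length), alike on both sides, so a half turn about z makes no difference.
- stand: Small fixed metal stand, 90 x 76 mm foot and 84 mm high, in which the gauge hangs; origin at the centre of its underside, z up. Its top (70 mm along x by 64 mm along y) has a slot of 29 x 24 mm (x, y) in the middle. Lift the gauge straight up by 80 mm or more to clear it.
- fixture: Fixed two-jaw fixture, base 136 (x) by 200 mm (y), 84 mm high; origin at the centre of the underside, z up. Two steel strips (118 x 36 x 6 mm) stand on edge face to face, 48 to 84 mm above the table, with grey jaws behind them; the gap between them runs along x, is 8.5 to 12 mm across in y, different each time, and open below down to the base's top, 14 mm above the table.
- fixed_edge (a point): Middle of the upper edge of the free face of the fixed strip (the +y side of the gap, axes as the fixture's).
- sprung_edge (a point): Middle of the upper edge of the free face of the spring-backed strip (the -y side of the gap, axes as the fixture's); it moves with the strip. The gap is the y distance from here to fixed_edge. A gauge off the middle touches one strip first and is pushed sideways by it; shift it away until it bears on both.
- carrier (a joint): How far the spring-backed strip is pushed back, widening the gap: 0 at rest, 0.008 m at its stop. Its spring starts at 2 N and adds 2 N per mm; with friction, pressing the gauge down with roughly 2 to 9 N gives 1 to 3 mm, a snug drag. Each further mm takes 5 mm more depth; beyond about 5 mm the gauge is jammed.
- tape (a point): Bystander: tape measure, 36 x 68 x 62 mm, loose on the table; its centre. Leave it alone.
- paint_marker: Bystander: paint marker, 138 mm long, 16 mm thick, loose on the table. Leave it alone.
- pliers: Bystander: pliers, 182 mm long, 10 mm high, loose on the table. Leave them alone.
Things that resemble listed ones, but are neither listed nor needed, are in the scene too. Leave any purple or yellow look-alike of the part that bears gauge_grip alone.

How it is judged:
By the outcome, as a careful person would: the job done as asked, in the order asked, and still so for the second after the job is handed in, while the arm keeps its last pose, push and grip.
It also fails if it takes over 48 s, if anything falls off the work surface, if the arm or the gripper's body presses on something with over 40 N, if the wrist force passes 120 N, or if a joint passes its speed limit or range.

## Working session

There is one attempt and no reset: what is moved stays moved. The work goes in short steps, Python scripts to look and compute and a tool call to move; the robot and the scene stay as the last step left them, time stands still between calls to the robot, and variables do not carry over. Pictures are saved under pics/ and viewed, and the job is handed in when it is done.

Besides the shell and the picture viewer there is one more tool, called as a command line: name --argument value ..., lists and objects as JSON in quotes. jog_arm: Moves the arm, as the interface text tells. Its arguments: {"type":"object","properties":{"targets":{"type":"array"},"fingers":{"type":"number"},"grip_force":{"type":"number"}},"required":["targets"]}

```bash
ls; mkdir -p pics; python3 - <<'E'
from rig import ctrl
import cv2
s=ctrl.sense(); print({k:s[k] for k in ('time_s','eef_pos','ee_rot','force','grip_width')})
for n in('scene','top','wrist'):
    c=ctrl.capture(n); cv2.imwrite(f'pics/{n}0.png',c['img'][:,:,::-1])
    print(n,c['intrinsics'],c.get('T',c.get('mount')))
    for t in('gauge_grip','stand','fixture','sprung_edge'):
        print(t,[(round(b['score'],2),[round(float(v)) for v in b['box']]) for b in ctrl.boxes_of(n,t)][:4])
E
```

```text
pics
{'time_s': 0.0, 'eef_pos': array([207.58920989, 481.9541208 , 247.73953794]), 'ee_rot': array([-0.59054492,  0.59085099,  0.38825007, -0.38911912]), 'force': array([ 0.53353903, -0.21454144, -0.31090415]), 'grip_width': 0.9951200065161163}
scene [[373.25875127   0.         259.34404862]
 [  0.         373.25875127 186.58144997]
 [  0.           0.           1.        ]] [[ 7.56646674e-01  3.49556907e-01 -5.52535772e-01  2.72328490e+01]
 [-6.53575152e-01  3.81062319e-01 -6.53935035e-01 -5.14696501e+02]
 [-1.80369450e-02  8.55921420e-01  5.16791245e-01  5.36934962e+02]
 [ 0.00000000e+00  0.00000000e+00  0.00000000e+00  1.00000000e+00]]
gauge_grip [(0.92, [308, 228, 326, 281]), (0.62, [320, 187, 339, 233]), (0.49, [218, 157, 253, 181])]
stand [(0.96, [297, 203, 349, 251])]
fixture [(0.93, [199, 154, 277, 212])]
sprung_edge [(0.78, [218, 154, 251, 179])]
top [[420.49846015   0.         257.86569697]
 [  0.         420.49846015 194.0446243 ]
 [  0.           0.           1.        ]] [[-2.40307692e-02  9.81901523e-01 -1.87861440e-01  2.99703366e+02]
 [-9.99693939e-01 -2.47071296e-02 
[... 198 characters left out ...]
364, 219]), (0.72, [313, 152, 335, 173]), (0.56, [270, 125, 290, 146])]
stand [(0.93, [302, 150, 338, 192]), (0.4, [148, 144, 232, 204])]
fixture [(0.82, [150, 142, 234, 201])]
sprung_edge [(0.69, [186, 142, 190, 199]), (0.46, [284, 205, 320, 277])]
wrist [[291.41583316   0.         252.43678054]
 [  0.         291.41583316 194.7308616 ]
 [  0.           0.           1.        ]] [[ 9.99999988e-01 -1.27676519e-04  8.68585156e-05  2.12261048e-01]
 [ 1.19422501e-04  2.82826703e-01 -9.59171018e-01 -1.26381867e+02]
 [ 9.78977095e-05  9.59171017e-01  2.82826714e-01  7.17454519e+01]
 [ 0.00000000e+00  0.00000000e+00  0.00000000e+00  1.00000000e+00]]
gauge_grip []
stand []
fixture []
sprung_edge []
```

View pics/scene0.png

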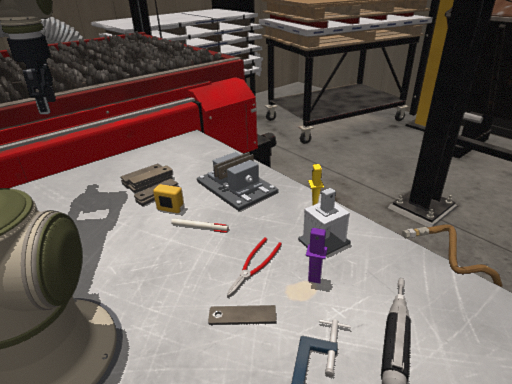

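View pics/top0.png

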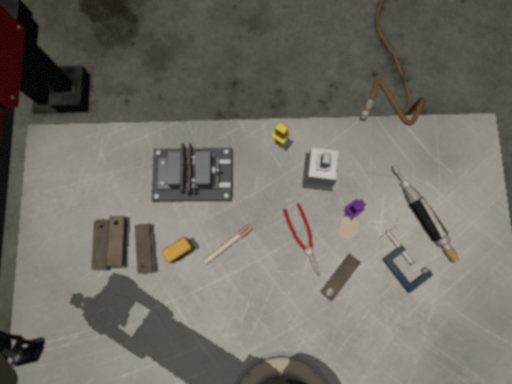

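View pics/wrist0.png

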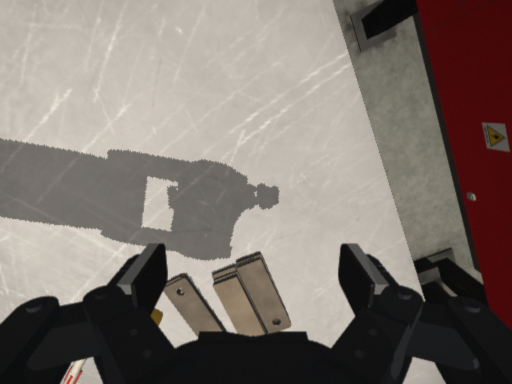

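```bash
cat > h.py <<'E'
import numpy as np, cv2
from rig import ctrl
from scipy.spatial.transform import Rotation as R
def RT(s):
    q=s['ee_rot']; M=np.eye(4); M[:3,:3]=R.from_quat([q[1],q[2],q[3],q[0]]).as_matrix(); M[:3,3]=s['eef_pos']; return M
def cap(n):
    s=ctrl.sense(); c=ctrl.capture(n)
    T=c['T'] if 'T' in c else RT(s)@c['mount']
    return c['img'][:,:,::-1].copy(),c['intrinsics'],T
def bp(K,T,u,v,z):
    d=T[:3,:3]@np.array([(u-K[0,2])/K[0,0],-(v-K[1,2])/K[1,1],-1]); o=T[:3,3]
    return o+d*(z-o[2])/d[2]
def pj(K,T,p):
    q=T[:3,:3].T@(np.asarray(p,float)-T[:3,3]); return np.array([K[0,2]+K[0,0]*q[0]/-q[2],K[1,2]+K[1,1]*-q[1]/-q[2]])
E
python3 - <<'E'
from h import *
np.set_printoptions(suppress=True,precision=2)
s=ctrl.sense(); print(RT(s)); print(s['joints'])
im,K,T=cap('top')
cv2.imwrite('pics/t1.png',np.hstack([cv2.resize(im[140:200,295:350],None,fx=7,fy=7,interpolation=2),cv2.resize(im[140:200,145:245][:, :],None,fx=4,fy=7,interpolation=2)]))
im2,K2,T2=cap('scene')
cv2.imwrite('pics/s1.png',np.hstack([cv2.resize(im2[180:260,290:355],None,fx=5,fy=5),cv2.resize(im2[145:225,195:280],None,fx=5,fy=5)]))
for uv in((320,192),(302,150)):pass
print('grip top',bp(K,T,325,158,134),'stand', bp(K,T,322,164,84))
print('fix',bp(K,T,192,172,84))
E
```

```text
[[  0.4    0.    -0.92 207.75]
 [  0.92   0.     0.4  482.15]
 [  0.    -1.    -0.   248.3 ]
 [  0.     0.     0.     1.  ]]
[ 0.94  0.31  1.5  -0.    1.33 -0.22]
grip top [ 549.79 -107.93  134.  ] stand [ 549.36 -108.45   84.  ]
fix [537.88 195.08  84.  ]
```

View pics/t1.png

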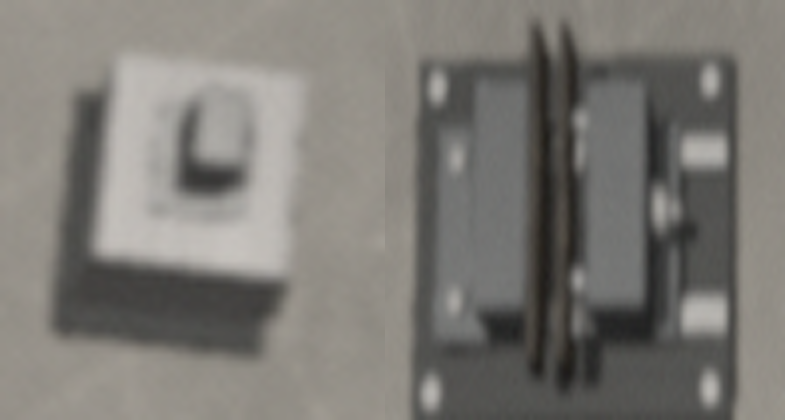

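View pics/s1.png

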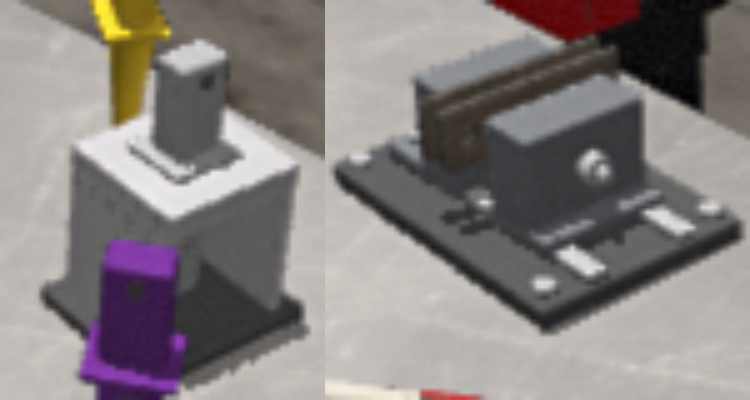

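```bash
python3 - <<'E'
from h import *
np.set_printoptions(suppress=True,precision=1)
im,K,T=cap('top')
P=[bp(K,T,295+a/7-.5,140+b/7-.5,84) for a,b in((118,52),(308,72),(285,280),(93,258))]
for p in P: print(p)
print('ctr',np.mean(P,0)); 
for i in range(4):
    d=P[(i+1)%4]-P[i]; print(np.linalg.norm(d),np.degrees(np.arctan2(d[1],d[0])))
# fixture base corners z~14
P=[bp(K,T,145+(a-385)/4-.5,140+b/7-.5,14) for a,b in((420,60),(737,60),(737,425),(415,425))]
for p in P: print(p)
for i in range(4):
    d=P[(i+1)%4]-P[i]; print(np.linalg.norm(d),np.degrees(np.arctan2(d[1],d[0])))
print(bp(K,T,281,130,100),bp(K,T,354,207,100),bp(K,T,178,250,60))
E
```

```text
[591.4 -85.6  84. ]
[ 582.8 -149.    84. ]
[ 511.5 -137.1   84. ]
[520.6 -73.9  84. ]
ctr [ 551.6 -111.4   84. ]
63.93920972057704 -97.7509659462397
72.24354120804902 170.5239286211189
63.79691758588329 81.81535268316158
71.75665338006746 -9.37265507001404
[620.2 304.8  14. ]
[615.  104.3  14. ]
[481.2 106.   14. ]
[486.2 304.9  14. ]
200.62747501821028 -91.48038344073377
133.82221333590846 179.27219535520527
198.9686842730125 88.56370480069319
134.0073328796688 -0.019454721082211576
[629.4 -14.7 100. ] [ 443.6 -172.6  100. ] [359.6 230.3  60. ]
```

jog_arm --targets '[{"offset": [-0.015, 0, -0.02], "yaw": 0}, {"offset": [-0.04, 0, -0.055], "yaw": -0.03}, {"offset": [-0.065, 0, -0.088], "yaw": -0.06}, {"offset": [-0.089, 0, -0.12], "yaw": -0.09}, {"offset": [-0.113, 0, -0.153], "yaw": -0.12}, {"offset": [-0.137, 0, -0.185], "yaw": -0.15}, {"offset": [-0.161, 0, -0.217], "yaw": -0.18}, {"offset": [-0.185, 0, -0.25], "yaw": -0.21}, {"offset": [-0.209, 0, -0.282], "yaw": -0.24}, {"offset": [-0.233, 0, -0.314], "yaw": -0.257}, {"offset": [-0.257, 0, -0.347], "yaw": -0.257}, {"offset": [-0.281, 0, -0.379], "yaw": -0.257}]' --fingers 0.06

```text
time_s: 1.9
eef_pos: [445.3, 72.1, 248.6]
ee_rot: [-0.536, 0.536, 0.461, -0.461]
force: [0.5, 0.8, 0.4]
grip_width: 0.704
```

```bash
cat >> h.py <<'E'
def off(target,ang_deg=None):
    s=ctrl.sense(); M=RT(s); d=M[:3,:3].T@(np.asarray(target,float)-M[:3,3])
    a=np.degrees(np.arctan2(M[1,0],M[0,0]))
    print('t',round(s['time_s'],2),'pos',s['eef_pos'].round(1),'ang',a.round(2),'offset m',(d/1000).round(4),'yaw',None if ang_deg is None else round(-np.radians(ang_deg-a),4),'F',s['force'].round(1),'w',round(85.4*s['grip_width'],1), 'ydir',M[:3,1].round(3))
E
python3 -c "
from h import *
off([552,-111,240],81.3)"
```

```text
t 1.9 pos [445.3  72.1 248.6] ang 81.41 offset m [-0.1651  0.0086 -0.1328] yaw 0.0018 F [0.5 0.8 0.4] w 60.1 ydir [ 0.001 -0.    -1.   ]
```

jog_arm --targets '[{"offset": [-0.025, 0.002, -0.02]}, {"offset": [-0.05, 0.004, -0.04]}, {"offset": [-0.075, 0.006, -0.06]}, {"offset": [-0.1, 0.008, -0.08]}, {"offset": [-0.125, 0.0086, -0.1]}, {"offset": [-0.15, 0.0086, -0.12]}, {"offset": [-0.165, 0.0086, -0.133]}, {"offset": [-0.165, 0.0086, -0.133]}, {"offset": [-0.165, 0.0086, -0.133]}]'

```text
schema error: expected keys offset, yaw
```

```bash
python3 -c "
from h import *
off([552,-111,240],81.3)
im,K,T=cap('wrist'); cv2.imwrite('pics/w1.png',im)
a=pj(K,T,[551.6,-111.4,134]);print(a)
im,K,T=cap('top'); cv2.imwrite('pics/t2.png',im)
"
```

```text
t 1.9 pos [445.3  72.1 248.6] ang 81.41 offset m [-0.1651  0.0086 -0.1328] yaw 0.0018 F [0.5 0.8 0.4] w 60.1 ydir [ 0.001 -0.    -1.   ]
[ 85.31988109 323.42070499]
```

View pics/w1.png

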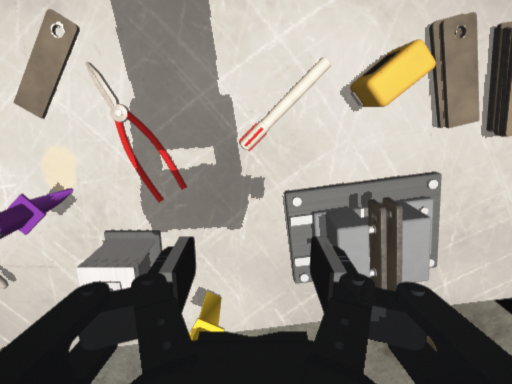

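jog_arm --targets '[{"offset": [-0.025, 0.002, -0.02], "yaw": 0}, {"offset": [-0.05, 0.004, -0.04], "yaw": 0}, {"offset": [-0.075, 0.006, -0.06], "yaw": 0}, {"offset": [-0.1, 0.008, -0.08], "yaw": 0}, {"offset": [-0.125, 0.0086, -0.1], "yaw": 0}, {"offset": [-0.15, 0.0086, -0.12], "yaw": 0}, {"offset": [-0.165, 0.0086, -0.133], "yaw": 0}, {"offset": [-0.165, 0.0086, -0.133], "yaw": 0}, {"offset": [-0.165, 0.0086, -0.133], "yaw": 0}]'

```text
time_s: 2.75
eef_pos: [552.5, -113.5, 239.3]
ee_rot: [-0.537, 0.537, 0.459, -0.46]
force: [-0.1, 0.6, -0.1]
grip_width: 0.705
```

```bash
python3 -c "
from h import *
off([552,-111,240],81.3)
im,K,T=cap('wrist'); cv2.imwrite('pics/w2.png',im)
a=pj(K,T,[551.6,-111.4,134]);print(a)
im,K,T=cap('top'); cv2.imwrite('pics/t2.png',im)
"
```

```text
t 2.75 pos [ 552.5 -113.5  239.3] ang 81.05 offset m [ 0.0024 -0.0007  0.0008] yaw -0.0043 F [-0.1  0.6 -0.1] w 60.2 ydir [-0. -0. -1.]
[254.63622896 197.34148056]
```

View pics/w2.png

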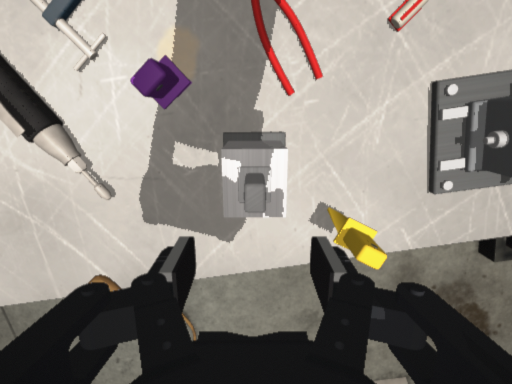

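```bash
python3 -c "
from h import *
im=cv2.imread('pics/w2.png')
cv2.imwrite('pics/w2c.png',cv2.resize(im[125:225,205:305],None,fx=6,fy=6,interpolation=2))
im=cv2.imread('pics/w2.png')
"
```

```text
(no output)
```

View pics/w2c.png

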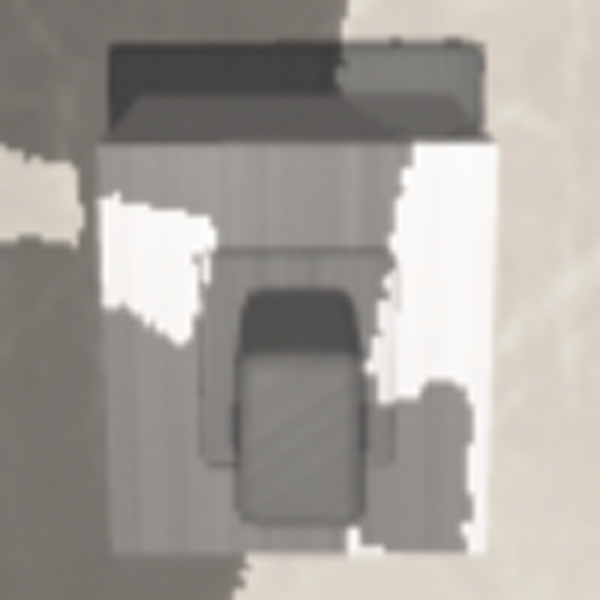

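```bash
python3 -c "
from h import *
s=ctrl.sense()
im,K,T=cap('wrist')
P=np.array([bp(K,T,205+a/6-.5,125+b/6-.5,134) for a,b in((238,350),(362,350),(367,522),(238,525))])
print(P.round(1),P.mean(0),[np.linalg.norm(P[i]-P[i-1]).round(1) for i in range(4)])
Q=np.array([bp(K,T,205+a/6-.5,125+b/6-.5,84) for a,b in((97,142),(497,142),(487,553),(110,553))])
print(Q.round(1),Q.mean(0))
for A in(P,Q):
  d=A[1]+A[2]-A[0]-A[3]; e=A[0]+A[1]-A[2]-A[3]; print(np.degrees(np.arctan2(d[1],d[0])),np.degrees(np.arctan2(e[1],e[0])))
C=(P.mean(0)); off([*C[:2],240])
"
```

```text
[[ 537.9 -117.   134. ]
 [ 540.5 -100.3  134. ]
 [ 565.3 -103.1  134. ]
 [ 563.  -121.1  134. ]] [ 551.67347608 -110.3960239   134.        ] [np.float64(25.4), np.float64(17.0), np.float64(25.0), np.float64(18.2)]
[[ 512.6 -137.3   84. ]
 [ 522.5  -73.8   84. ]
 [ 592.2  -83.9   84. ]
 [ 582.2 -148.    84. ]] [ 552.38082719 -110.75707788   84.        ]
81.89203061460705 172.0570637976819
81.15838966018491 171.44333287522178
t 2.9 pos [ 552.2 -112.4  240. ] ang 81.16 offset m [ 0.0019 -0.      0.0008] yaw None F [-0.   0.  -0.3] w 59.7 ydir [ 0.001 -0.001 -1.   ]
```

jog_arm --targets '[{"offset": [0.001, 0.01, 0.0004], "yaw": 0}, {"offset": [0.0018, 0.03, 0.0006], "yaw": 0}, {"offset": [0.0018, 0.05, 0.0006], "yaw": 0}, {"offset": [0.0018, 0.07, 0.0006], "yaw": 0}, {"offset": [0.0018, 0.09, 0.0006], "yaw": 0}, {"offset": [0.0018, 0.108, 0.0006], "yaw": 0}, {"offset": [0.0018, 0.12, 0.0006], "yaw": 0}, {"offset": [0.0018, 0.128, 0.0006], "yaw": 0}, {"offset": [0.0018, 0.128, 0.0006], "yaw": 0}]'

```text
time_s: 3.65
eef_pos: [551.0, -109.7, 110.2]
ee_rot: [0.538, -0.536, -0.46, 0.461]
force: [0.4, -0.3, 0.0]
grip_width: 0.7
```

jog_arm --targets '[{"offset": [0, 0, 0], "yaw": 0}, {"offset": [0, 0, 0], "yaw": 0}, {"offset": [0, 0, 0], "yaw": 0}, {"offset": [0, 0, 0], "yaw": 0}, {"offset": [0, 0, 0], "yaw": 0}, {"offset": [0, 0, 0], "yaw": 0}]' --fingers 0.005 --grip_force 60

```text
time_s: 4.15
eef_pos: [551.4, -109.8, 111.1]
ee_rot: [0.537, -0.537, -0.46, 0.46]
force: [-0.7, 0.5, 5.8]
grip_width: 0.2
```

```bash
python3 -c "
from h import *
off([552,-111,240],89)
im,K,T=cap('wrist'); cv2.imwrite('pics/w3.png',im)
"
```

```text
t 4.15 pos [ 551.4 -109.8  111.1] ang 81.2 offset m [-0.0011 -0.1289 -0.0007] yaw -0.1362 F [-0.7  0.5  5.8] w 17.1 ydir [-0.001 -0.    -1.   ]
```

View pics/w3.png

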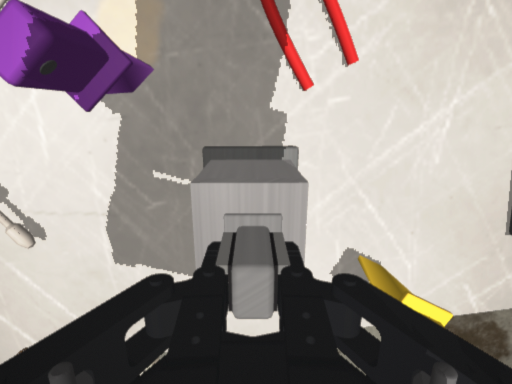

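jog_arm --targets '[{"offset": [0, -0.006, 0], "yaw": 0}, {"offset": [0, -0.016, 0], "yaw": 0}, {"offset": [0, -0.03, 0], "yaw": 0}, {"offset": [0, -0.045, 0], "yaw": 0}, {"offset": [0, -0.06, 0], "yaw": 0}, {"offset": [0, -0.075, 0], "yaw": 0}, {"offset": [0, -0.09, 0], "yaw": 0}, {"offset": [0, -0.105, 0], "yaw": 0}, {"offset": [0, -0.115, 0], "yaw": 0}, {"offset": [0, -0.12, 0], "yaw": 0}, {"offset": [0, -0.12, 0], "yaw": 0}]'

```text
time_s: 5.12
eef_pos: [551.7, -109.9, 232.1]
ee_rot: [-0.537, 0.537, 0.46, -0.46]
force: [0.2, -0.4, -2.9]
grip_width: 0.201
```

```bash
python3 -c "
from h import *
off([550,205,231],89)
im,K,T=cap('wrist'); cv2.imwrite('pics/w4.png',im)
im,K,T=cap('scene'); cv2.imwrite('pics/s4.png',im)
"
```

```text
t 5.12 pos [ 551.7 -109.9  232.1] ang 81.2 offset m [0.3109 0.0009 0.0498] yaw -0.1362 F [ 0.2 -0.4 -2.9] w 17.2 ydir [ 0.001 -0.001 -1.   ]
```

View pics/w4.png

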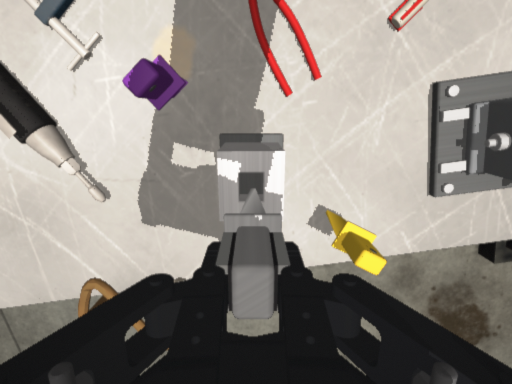

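View pics/s4.png

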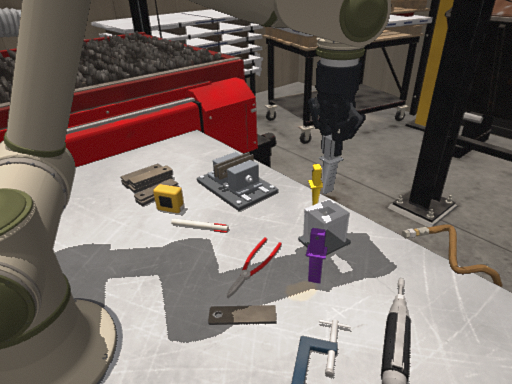

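jog_arm --targets '[{"offset": [0.015, 0, 0.002], "yaw": -0.01}, {"offset": [0.04, 0, 0.006], "yaw": -0.03}, {"offset": [0.07, 0, 0.011], "yaw": -0.05}, {"offset": [0.1, 0, 0.016], "yaw": -0.07}, {"offset": [0.13, 0, 0.021], "yaw": -0.09}, {"offset": [0.16, 0, 0.026], "yaw": -0.11}, {"offset": [0.19, 0, 0.03], "yaw": -0.13}, {"offset": [0.22, 0, 0.035], "yaw": -0.136}, {"offset": [0.25, 0, 0.04], "yaw": -0.136}, {"offset": [0.28, 0, 0.045], "yaw": -0.136}, {"offset": [0.302, 0, 0.048], "yaw": -0.136}, {"offset": [0.302, 0, 0.048], "yaw": -0.136}]'

```text
time_s: 6.22
eef_pos: [549.1, 199.7, 229.4]
ee_rot: [0.505, -0.502, -0.496, 0.497]
force: [0.9, 0.4, -2.7]
grip_width: 0.2
```

```bash
python3 -c "
from h import *
off([550,196,231],89)
im,K,T=cap('wrist'); cv2.imwrite('pics/w5.png',im); np.savez('w5',K=K,T=T)
"
```

```text
t 6.22 pos [549.1 199.7 229.4] ang 89.21 offset m [-0.0037 -0.0016 -0.001 ] yaw 0.0037 F [ 0.9  0.4 -2.7] w 17.1 ydir [-0.004  0.001 -1.   ]
```

View pics/w5.png

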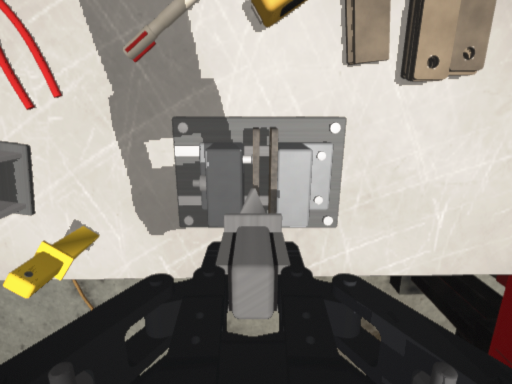

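```bash
python3 -c "
from h import *
im,K,T=cap('wrist'); off([550,196,231],89);np.savez('w5',K=K,T=T)
cv2.imwrite('pics/w5c.png',cv2.resize(im[115:215,225:305],None,fx=8,fy=6,interpolation=2))
"
```

```text
t 6.32 pos [549.5 196.5 229.5] ang 89.07 offset m [-0.0005 -0.0015 -0.0005] yaw 0.0012 F [ 0.5 -0.2 -2.3] w 17.4 ydir [-0.004 -0.    -1.   ]
```

View pics/w5c.png

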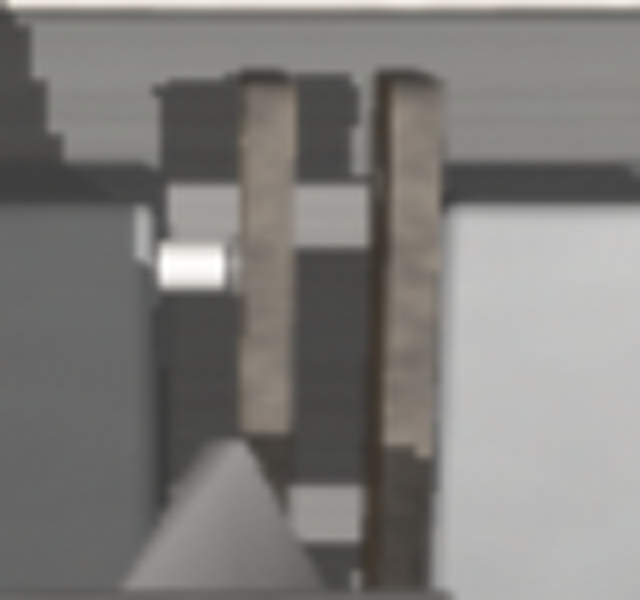

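```bash
python3 -c "
from h import *
f=np.load('w5.npz');K=f['K'];T=f['T']
px=lambda a,b:(225+a/8-.5,115+b/6-.5)
for n,a,b,z in(('sprR far',296,90,84),('sprR near',291,430,84),('sprL',243,90,84),('sprL',240,430,84),('fixL',391,90,84),('fixL',383,440,84),('fixR',441,90,84),('fixR',433,440,84)):
  print(n,bp(K,T,*px(a,b),z).round(1))
for z in (125,128): print('tip',bp(K,T,*px(236,440),z).round(1))
M=RT(ctrl.sense()); print(M.round(4))
for d in(98,101,104):print(pj(K,T,M[:3,3]+M[:3,1]*d))
"
```

```text
sprR far [495.3 206.9  84. ]
sprR near [548.7 206.   84. ]
sprL [495.3 200.9  84. ]
sprL [548.6 199.9  84. ]
fixL [495.5 217.8  84. ]
fixL [550.6 217.1  84. ]
fixR [495.6 223.5  84. ]
fixR [550.6 223.1  84. ]
tip [539.4 199.3 125. ]
tip [538.6 199.3 128. ]
[[ 1.620000e-02 -3.700000e-03 -9.999000e-01  5.495415e+02]
 [ 9.999000e-01 -2.000000e-04  1.620000e-02  1.964644e+02]
 [-3.000000e-04 -1.000000e+00  3.700000e-03  2.294986e+02]
 [ 0.000000e+00  0.000000e+00  0.000000e+00  1.000000e+00]]
[250.66494542 201.60729309]
[250.68628337 200.48733018]
[250.70711215 199.39409221]
```

jog_arm --targets '[{"offset": [0.006, 0.005, 0], "yaw": 0}, {"offset": [0.012, 0.015, 0], "yaw": 0}, {"offset": [0.0135, 0.025, 0], "yaw": 0}, {"offset": [0.0135, 0.03, 0], "yaw": 0}, {"offset": [0.0135, 0.03, 0], "yaw": 0}, {"offset": [0.0135, 0.03, 0], "yaw": 0}, {"offset": [0.0135, 0.03, 0], "yaw": 0}]'

```text
time_s: 6.9
eef_pos: [549.9, 209.7, 199.8]
ee_rot: [0.505, -0.503, -0.495, 0.497]
force: [0.0, -0.9, -2.0]
grip_width: 0.208
```

```bash
python3 -c "
from h import *
off([550,211,190],89.1)
im,K,T=cap('wrist'); off([550,211,190],89.1);np.savez('w6',K=K,T=T)
cv2.imwrite('pics/w6c.png',cv2.resize(im[65:215,215:295],None,fx=8,fy=4,interpolation=2))
"
```

```text
t 6.9 pos [549.9 209.7 199.8] ang 89.05 offset m [ 0.0013  0.0098 -0.0001] yaw -0.0009 F [ 0.  -0.9 -2. ] w 17.8 ydir [-0.003 -0.    -1.   ]
t 6.95 pos [549.9 209.8 200. ] ang 89.05 offset m [ 0.0012  0.01   -0.0001] yaw -0.0009 F [ 1.5  0.5 -1.5] w 17.2 ydir [-0.003 -0.    -1.   ]
```

View pics/w6c.png

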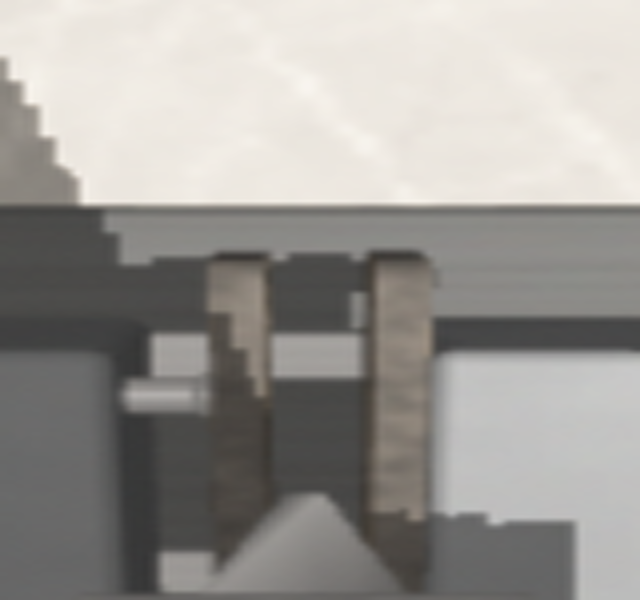

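```bash
python3 -c "
from h import *
f=np.load('w6.npz');K=f['K'];T=f['T']
px=lambda a,b:(215+a/8-.5,65+b/4-.5)
for n,a,b,z in(('sprR far',269,262,84),('sprR near',270,480,84),('fixL',374,262,84),('fixL',370,480,84),('tip',297,495,98),('tip',330,495,98)):
  print(n,bp(K,T,*px(a,b),z).round(1))
"
```

```text
sprR far [494.4 207.2  84. ]
sprR near [540.1 206.4  84. ]
fixL [494.5 217.9  84. ]
fixL [540.3 217.1  84. ]
tip [539.7 209.3  98. ]
tip [539.8 212.7  98. ]
```

jog_arm --targets '[{"offset": [0.0007, 0.002, 0], "yaw": 0}, {"offset": [0.0007, 0.008, 0], "yaw": 0}, {"offset": [0.0007, 0.016, 0], "yaw": 0}, {"offset": [0.0007, 0.024, 0], "yaw": 0}, {"offset": [0.0007, 0.032, 0], "yaw": 0}, {"offset": [0.0007, 0.038, 0], "yaw": 0}, {"offset": [0.0007, 0.04, 0], "yaw": 0}, {"offset": [0.0007, 0.04, 0], "yaw": 0}, {"offset": [0.0007, 0.04, 0], "yaw": 0}]'

```text
time_s: 7.7
eef_pos: [549.9, 210.5, 160.1]
ee_rot: [0.505, -0.503, -0.495, 0.497]
force: [-0.1, -0.3, -2.5]
grip_width: 0.202
```

```bash
python3 -c "
from h import *
off([550,210.5,150],89.1)
im,K,T=cap('wrist'); off([550,210.5,150],89.1);np.savez('w7',K=K,T=T)
cv2.imwrite('pics/w7.png',im)
cv2.imwrite('pics/w7c.png',cv2.resize(im[40:240,200:300],None,fx=8,fy=3,interpolation=2))
"
```

```text
t 7.7 pos [549.9 210.5 160.1] ang 89.06 offset m [ 0.      0.0101 -0.0001] yaw -0.0007 F [-0.1 -0.3 -2.5] w 17.3 ydir [-0.003 -0.    -1.   ]
t 7.75 pos [550.  210.5 160.3] ang 89.06 offset m [ 0.      0.0103 -0.    ] yaw -0.0007 F [-0.7 -0.  -2.3] w 17.5 ydir [-0.002 -0.    -1.   ]
```

View pics/w7c.png

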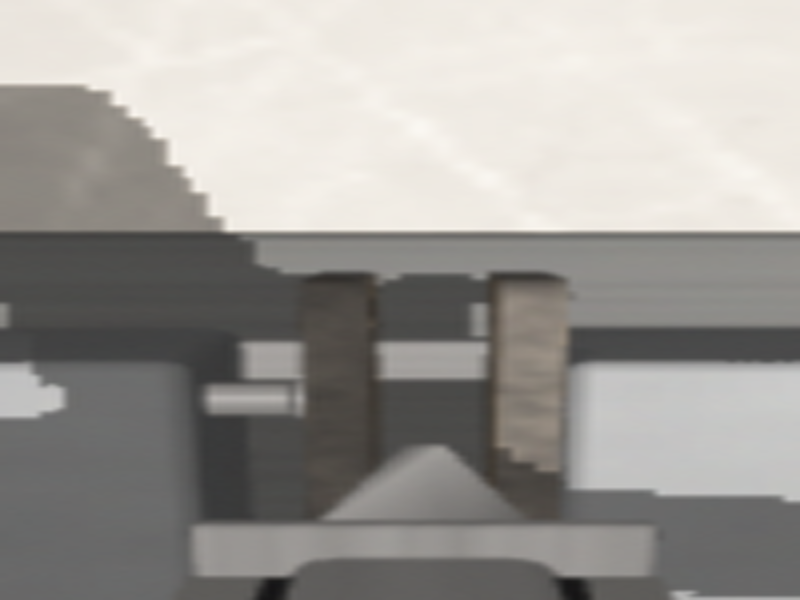

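jog_arm --targets '[{"offset": [0, 0.002, 0], "yaw": 0}, {"offset": [0, 0.004, 0], "yaw": 0}, {"offset": [0, 0.006, 0], "yaw": 0}, {"offset": [0, 0.007, 0], "yaw": 0}, {"offset": [0, 0.007, 0], "yaw": 0}, {"offset": [0, 0.007, 0], "yaw": 0}]'

```text
time_s: 8.25
eef_pos: [550.0, 210.6, 153.1]
ee_rot: [0.505, -0.504, -0.495, 0.496]
force: [0.5, 2.4, -2.4]
grip_width: 0.203
```

jog_arm --targets '[{"offset": [0, 0.001, 0], "yaw": 0}, {"offset": [0, 0.002, 0], "yaw": 0}, {"offset": [0, 0.003, 0], "yaw": 0}, {"offset": [0, 0.003, 0], "yaw": 0}, {"offset": [0, 0.003, 0], "yaw": 0}]'

```text
time_s: 8.67
eef_pos: [550.0, 210.7, 150.1]
ee_rot: [0.505, -0.503, -0.495, 0.496]
force: [1.2, 3.3, -1.7]
grip_width: 0.201
```

jog_arm --targets '[{"offset": [0, 0.001, 0], "yaw": 0}, {"offset": [0, 0.002, 0], "yaw": 0}, {"offset": [0, 0.002, 0], "yaw": 0}, {"offset": [0, 0.002, 0], "yaw": 0}]'

```text
time_s: 9.0
eef_pos: [550.0, 210.7, 148.0]
ee_rot: [0.505, -0.503, -0.495, 0.496]
force: [0.6, 3.6, -2.4]
grip_width: 0.203
```

jog_arm --targets '[{"offset": [0.0005, 0, 0], "yaw": 0}, {"offset": [0.0005, 0, 0], "yaw": 0}, {"offset": [0.0005, 0, 0], "yaw": 0}]'

```text
time_s: 9.25
eef_pos: [550.0, 211.1, 147.9]
ee_rot: [0.505, -0.503, -0.495, 0.496]
force: [0.7, 1.9, -1.9]
grip_width: 0.202
```

jog_arm --targets '[{"offset": [0.0005, 0, 0], "yaw": 0}, {"offset": [0.0005, 0, 0], "yaw": 0}, {"offset": [0.0005, 0, 0], "yaw": 0}]'

```text
time_s: 9.5
eef_pos: [550.0, 211.3, 147.9]
ee_rot: [0.505, -0.504, -0.495, 0.497]
force: [0.1, -0.4, -1.4]
grip_width: 0.202
```

```bash
python3 -c "
from h import *
im,K,T=cap('wrist'); off([550,210.5,144],89.1);np.savez('w8',K=K,T=T)
cv2.imwrite('pics/w8c.png',cv2.resize(im[40:240,200:300],None,fx=8,fy=3,interpolation=2))
"
```

```text
t 9.55 pos [550.  211.3 147.9] ang 89.05 offset m [-0.0008  0.0039 -0.    ] yaw -0.0008 F [ 0.1 -1.   0.2] w 17.4 ydir [-0.002 -0.    -1.   ]
```

View pics/w8c.png

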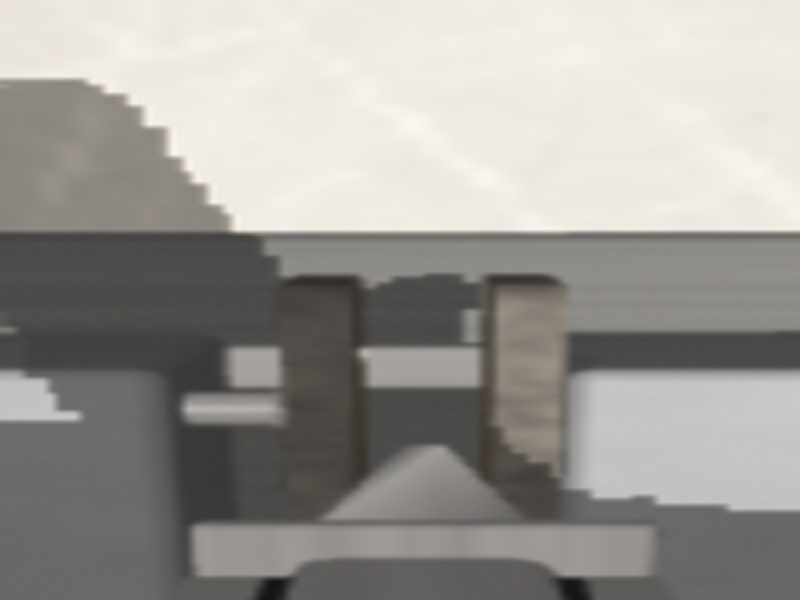

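jog_arm --targets '[{"offset": [-0.0001, 0.001, 0], "yaw": 0}, {"offset": [-0.0002, 0.002, 0], "yaw": 0}, {"offset": [-0.0003, 0.003, 0], "yaw": 0}, {"offset": [-0.0003, 0.003, 0], "yaw": 0}, {"offset": [-0.0003, 0.003, 0], "yaw": 0}]'

```text
time_s: 9.97
eef_pos: [550.1, 211.0, 145.0]
ee_rot: [0.504, -0.504, -0.495, 0.496]
force: [0.8, 0.3, 1.5]
grip_width: 0.204
```

```bash
python3 -c "
from h import *
for i in range(4):
  im,K,T=cap('wrist'); s=ctrl.sense(); print(s['force'].round(1),s['wrist_torque'].round(2))
off([550,210.5,144],89.1);np.savez('w9',K=K,T=T)
cv2.imwrite('pics/w9c.png',cv2.resize(im[40:240,200:300],None,fx=8,fy=3,interpolation=2))
"
```

```text
[1.2 0.6 1. ] [ 0.02 -0.14  0.02]
[ 0.7 -0.4  2.5] [ 0.02 -0.12 -0.03]
[1.2 0.3 0.9] [ 0.06 -0.19  0.04]
[0.7 0.4 1.9] [ 0.06 -0.22  0.02]
t 10.17 pos [550.1 211.  145. ] ang 89.05 offset m [-0.0005  0.001   0.0001] yaw -0.0008 F [0.7 0.4 1.9] w 17.2 ydir [-0.002 -0.    -1.   ]
```

View pics/w9c.png

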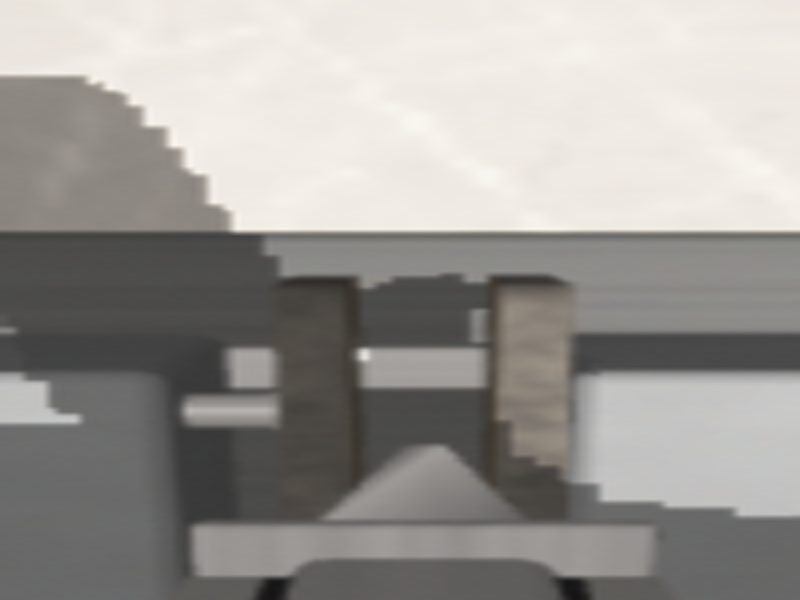

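```bash
python3 -c "
from h import *
px=lambda a,b:(200+a/8-.5,40+b/3-.5)
for n,e in(('w7',[(376,492,282),(378,490,440),(304,568,282)]),('w8',[(363,488,284),(364,484,440),(281,566,284)]),('w9',[(358,493,284),(358,491,440),(278,573,284)])):
  f=np.load(n+'.npz');K=f['K'];T=f['T']
  for a,c,b in e:
    p=bp(K,T,*px(a,b),84);q=bp(K,T,*px(c,b),84); print(n,p.round(1),q.round(1),'gap',(q-p)[1].round(2))
"
```

```text
w7 [494.1 207.5  84. ] [494.3 217.4  84. ] gap 9.9
w7 [531.2 206.8  84. ] [531.4 216.9  84. ] gap 10.05
w7 [494.  201.3  84. ] [494.4 223.8  84. ] gap 22.52
w8 [493.7 207.5  84. ] [493.9 217.5  84. ] gap 10.03
w8 [528.2 206.7  84. ] [528.4 216.9  84. ] gap 10.13
w8 [493.6 200.9  84. ] [494.  223.8  84. ] gap 22.87
w9 [493.6 206.8  84. ] [493.8 217.5  84. ] gap 10.66
w9 [527.5 206.   84. ] [527.7 217.1  84. ] gap 11.05
w9 [493.5 200.5  84. ] [493.9 223.8  84. ] gap 23.3
```

jog_arm --targets '[{"offset": [-0.0001, 0.001, 0], "yaw": 0}, {"offset": [-0.0002, 0.002, 0], "yaw": 0}, {"offset": [-0.0002, 0.0025, 0], "yaw": 0}, {"offset": [-0.0002, 0.0025, 0], "yaw": 0}, {"offset": [-0.0002, 0.0025, 0], "yaw": 0}]'

```text
time_s: 10.58
eef_pos: [550.2, 210.8, 142.5]
ee_rot: [0.504, -0.504, -0.495, 0.496]
force: [-0.2, 0.9, 3.4]
grip_width: 0.206
```

jog_arm --targets '[{"offset": [-0.0001, 0.001, 0], "yaw": 0}, {"offset": [-0.0002, 0.002, 0], "yaw": 0}, {"offset": [-0.0002, 0.0022, 0], "yaw": 0}, {"offset": [-0.0002, 0.0022, 0], "yaw": 0}, {"offset": [-0.0002, 0.0022, 0], "yaw": 0}]'

```text
time_s: 11.0
eef_pos: [550.2, 210.6, 140.4]
ee_rot: [0.504, -0.504, -0.495, 0.496]
force: [0.7, 0.5, 4.7]
grip_width: 0.203
```

```bash
python3 -c "
from h import *
for i in range(4):
  im,K,T=cap('wrist'); s=ctrl.sense(); print(s['force'].round(1),s['wrist_torque'].round(2))
off([550,210.5,144],89.1);np.savez('w10',K=K,T=T)
cv2.imwrite('pics/w10c.png',cv2.resize(im[40:240,200:300],None,fx=8,fy=3,interpolation=2))
im,K,T=cap('scene');cv2.imwrite('pics/s10.png',cv2.resize(im[90:240,150:350],None,fx=4,fy=4,interpolation=2))
"
```

```text
[ 0.7 -0.2  4.6] [ 0.1  -0.08  0.03]
[0.4 0.  4.3] [ 0.03 -0.04  0.03]
[ 0.2 -0.5  5. ] [ 0.07 -0.09  0.02]
[ 0.7 -0.8  4.2] [ 0.04 -0.1   0.03]
t 11.2 pos [550.2 210.6 140.4] ang 89.06 offset m [-0.0001 -0.0036  0.0002] yaw -0.0008 F [ 0.7 -0.8  4.2] w 16.9 ydir [-0.002 -0.001 -1.   ]
```

View pics/w10c.png

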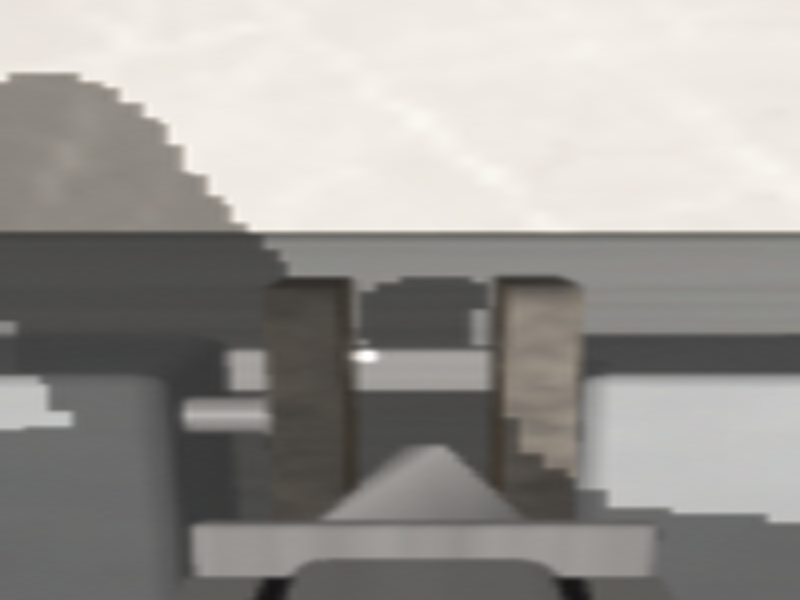

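View pics/s10.png

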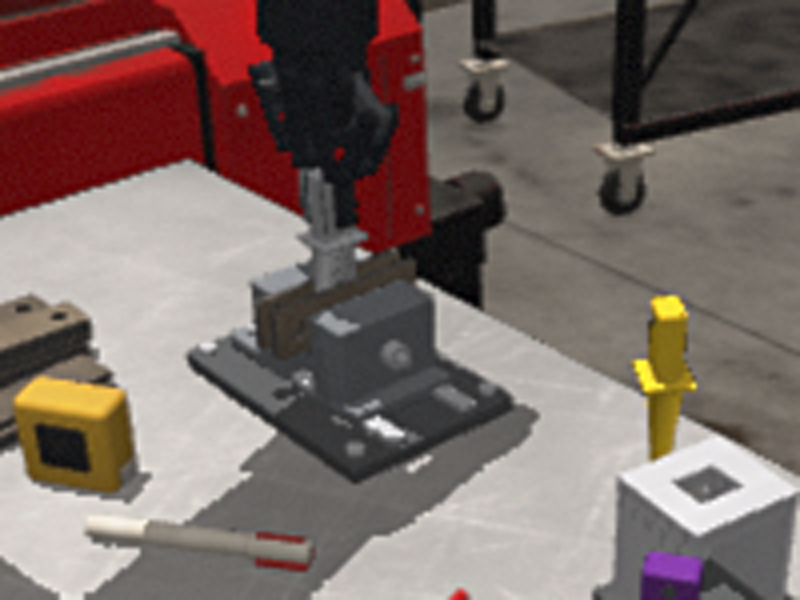

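```bash
python3 -c "
from h import *
px=lambda a,b:(200+a/8-.5,40+b/3-.5)
f=np.load('w10.npz');K=f['K'];T=f['T']
for a,c,b in[(353,497,286),(353,496,440),(267,581,286)]:
    p=bp(K,T,*px(a,b),84);q=bp(K,T,*px(c,b),84); print(p.round(1),q.round(1),'gap',(q-p)[1].round(2))
"
```

```text
[493.8 206.2  84. ] [493.9 217.3  84. ] gap 11.1
[526.5 205.4  84. ] [526.6 216.9  84. ] gap 11.59
[493.6 199.5  84. ] [494.  223.7  84. ] gap 24.21
```

```bash
python3 -c "
from h import *
print(ctrl.finish_job())"
```

```text
the job is handed in; nothing more can be done
None
```

I lifted the steel gauge out of the stand and slid it point down into the middle of the fixture gap. I handed the job in at about 11 s, still gripping the handle at 60 N. The finish call reports no verdict, so success is judged from my own checks.

**Last checks**
- **Drag:** I was pressing down with about 7 N, inside the 2–9 N band. The sideways force was about 0 N, so the gauge bears on both strips.
- **Sprung strip:** the wrist images put its give at 1.2 to 1.7 mm, so the 1–3 mm target is met.
- **Straightness:** the tool pointed down to within about 0.15° and was lined up with the strips.
- **Bystanders:** none of my moves came near the tape, marker, pliers or the yellow and purple look-alikes. The last scene crop shows the tape, marker and yellow look-alike upright; the pliers and purple look-alike are mostly outside it.

**What disagreed**
- **Resting gap:** early images gave about 10.7 mm; the later close one gave 9.9 to 10.5 mm.
- **Depth:** the gauge's depth implied a gap about 1 mm wider than the pictures showed. I relied on the change in strip position and the force instead.
- **First contact:** the gauge touched the sprung strip first, and I shifted it about 0.6 mm toward the fixed strip to correct that.

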